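# Lock the clamp lid on the stove-top cooker

### The job

Close the stove-top pressure cooker: set its lid gently in the pot, swing the steel clamp bar clockwise until its hooks sit under the pot's two lugs, and screw the black knob clockwise until the bar is clamped hard up against the lugs. The pot stands loose on slippery glass and the knob is stiff, so press down on the knob while you turn it: the pot must stay where it stands and must not spin. Leave the salt shaker, pepper mill and tumbler alone, and let go at the end.

Things in the scene. Friction and masses are not known exactly. Their poses are not given: they have to be found in the camera images.
- pot_mouth (a point): Centre of the open mouth of the loose bare-metal pot, level with its rim, 110 mm above the glass; z up. Bore 160 mm, wall 3 mm, about 0.5 kg, friction on the glass about 0.28, base radius 60 mm. Two short black handles stand out half-way up along its x axis (+x and -x, to 129 mm from the pot's axis); two lugs stand out at the rim along its y axis (+y and -y).
- pot_lug (a point): Middle of the underside of one lug, 98 mm from the pot's axis along its +y, 9 mm below the rim (the other lug is opposite). A lug is a ledge 52 mm long round the rim, 6 mm thick, out to 103 mm from the axis. At its clockwise end (seen from above), 17 mm from this point, a turned-down stop ends the hook's travel. Axes as at pot_mouth.
- pot_handle (a point): Outer end of one of the pot's two black handles, 126 mm from the pot's axis along its +x, 60 mm above the glass. It shows whether the pot has spun or shifted.
- pot: The loose pot itself; origin at the centre of its underside, axes as at pot_mouth.
- lid_seat (a point): Centre of the round lid at the underside of its flange; seated, it meets pot_mouth (2 mm play). Bare metal, 174 mm across, 0.35 kg with bar and knob. A tapered dish below the flange (24 mm deep, 104 mm across at the bottom, 153 mm at the flange) centres it in the pot. It starts upright, standing on the dish. z up; round, so its yaw does not matter.
- lid: The loose lid with all it carries; origin at the centre of the underside of its dish, 24 mm below lid_seat; z up.
- clamp_bar (a point): Centre of the flat steel clamp bar over the lid: x along the bar (both ends alike), z up. 22 mm wide, 8 mm thick (point at mid-thickness), 25 mm above lid_seat when the knob is at 0. It swivels about the lid's axis (friction 0.03 N m) and also follows a turning knob. It can be pinched across its width from above 60 to 80 mm from the axis; 14 mm is free below it.
- bar_hook (a point): Middle of the top of one hook, 98 mm from the axis (the other is opposite). Hooks are 22 mm wide and 7 mm thick, at the foot of the bar's arms (to 115 mm from the axis), 4 mm below the lugs when the knob is at 0. The lid drops in only with the bar 0.6 to 2.5 rad anticlockwise (from above) of the line of the lugs; swung clockwise, it stops 0.06 rad past that line.
- bar_lift: The clamp bar as a body; it rises along the lid's axis as the knob is screwed in. Origin on the lid's axis, 49 mm below clamp_bar; axes as at clamp_bar.
- knob_grip (a point): Middle of the black fluted round knob on the lid's axis, 45 mm wide and 28 mm tall, this point half-way up; 62.5 mm above lid_seat. The top of the clamp bar is 28 to 34 mm below it. Lid, bar and knob can be lifted together by it. x turns with the knob.
- clamp_knob (a joint): Turn of the knob relative to the bar, rad, growing clockwise seen from above; 0 to 0.3 at the start, end stop at 3.6. Each radian lifts the bar 2 mm. Friction 0.25 N m, enough to spin the pot unless it is pressed down with 16 to 25 N. With the bar under the lugs the hooks meet the lugs at about 2.0; clamped hard from about 2.3, no need to pass 3.
- salt_shaker: Clear salt shaker with a pale cap, 44 mm across, 90 mm tall, loose bystander; origin under its centre.
- pepper_mill: Dark wooden pepper mill, 58 mm across, 150 mm tall, loose bystander; origin under its centre.
- tumbler: Clear glass tumbler, 80 mm across, 91 mm tall, loose bystander; origin under its centre.

How it is judged:
On the way, in this order (a step that is already met when the one before it is completed fails the run):
1. the lid is seated in the pot, its flange on the rim all round (horizontal distance between lid_seat and pot_mouth below 0.006 m and z of lid_seat in the frame of pot_mouth between -0.003 and 0.004 m), for 0.2 s.
2. the clamp bar has been swung under both lugs with the lid still seated (all of step 1 and angle between the x axis of clamp_bar and the y axis of pot_mouth, either way round below 0.2 rad), for 0.2 s.
3. the knob has been screwed down until the bar is clamped hard against the lugs (all of step 2 and contact force between bar_lift and pot above 10 N), for 0.2 s.
At the end, for the whole second after the job is handed in: The lid is seated in the pot (centred within 6 mm, flange within 4 mm of the rim), the clamp bar lies along the line of the lugs within 0.2 rad and presses up on them with more than 10 N, and the pot stands upright and still (all of step 3 and angle between pot_mouth's own z axis and vertical below 0.05 rad and linear speed of pot below 0.02 m/s); the robot touches nothing.
It fails at once if the lid was dropped: it moves faster than 0.6 m/s while the fingers do not hold it (linear speed of lid above 0.6 m/s and contact force between the fingers and lid below 0.1 N).
It fails at once if the pot has spun or slid: its handle end is more than 25 mm from where it started (distance of pot_handle from where it was at the start of the episode above 0.025 m).
It fails at once if a bystander was moved by more than 30 mm (distance of any of salt_shaker, pepper_mill, tumbler from where it was at the start of the episode above 0.03 m).
It also fails if it takes over 72 s, if anything falls off the work surface, if the arm or the gripper's body presses on something with over 40 N, if the wrist force passes 120 N, or if a joint passes its speed limit or range.

### The arm

A 6-joint arm with a two-finger parallel gripper is mounted at the origin on a cart in front of the work surface, level with it; the furniture and walls round the work are solid. World frame = base frame: x ahead of the robot, y to its left, z up, the work surface at z = 0. Lengths are in m, angles in rad, forces in N, time in s.
With the tool pointing down it reaches from about 0.325 to 0.85 m from the base axis. Payload 4.4 kg.
Tool frame: the origin (TCP) lies at the very end of the fingers, on their centre line; the grasp point (between the pads) lies manip.tcp_to_grasp behind it (manip.tcp_to_grasp is the distance from the TCP to the grasp point, in m); z points along the fingers, y is the direction in which the jaws open and shut (so a half turn about z gives the same grasp; the last joint's range is limited). The gripper opens to 94 mm and grips with 3 to 60 N. Pads are 16 mm wide; open, the fingers measure 119 mm over their backs; the gripper's body (75 mm by 177 mm) begins 78 mm behind the grasp point.
Start: joints at [-1.363, 0.207, 1.542, -0, 1.393, -0.15], TCP at [0.202, -0.538, 0.205] pointing down, gripper open.
Joint ranges: [-2.73, 2.73], [-0.86, 2.22], [0.23, 2.46], [-1.11, 4.25], [0.08, 2.63], [-2.82, 2.82]. Speed limits (rad/s): [2.79, 2.79, 3.14, 3.14, 3.14, 3.14].

### API

Orientations are given as [roll, pitch, yaw] about the fixed x, y, z axes, in that order (R = Rz(yaw) Ry(pitch) Rx(roll)).
In Python, from cell import manip gives the robot as it stands. The module is installed in compiled form; this text tells all that it offers.
- The arm moves only by the tool move_arm, never from a script. Its arguments are lists of equal length, an entry for each row: "linear": the shift along the world's x, y, z in m, a list of three; "yaw": the turn about the world's z in degrees; "jaw": the finger opening in m, from 0 to 0.094. In form: {"linear": [[tx, ty, tz], ...], "yaw": [yaw, ...], "jaw": [jaw, ...]}. A call has 1 to 8 rows; each row is the pose to reach, as a shift and turn from the pose commanded when the call began; what a row does not reach only later rows make up. A row lasts 1/8 s, in which the tool goes at most 62.5 mm and 10.7 degrees, less where a joint would pass 70% of its speed; a pose out of reach is approached as far as the arm can. A call with a gripper value outside its range is refused whole. The fingers move at their own pace and stop on an object; "force" is the grip in N (left out, the last holds). Time passes only in rows, so rows that repeat a pose let the fingers close. It gives the time, the measured TCP pose, the force and the opening at its end, in the units of the state.
- manip.read_state(): the state, without advancing time (a new reading comes with each control period).
- manip.snapshot(name): name is "scene" or "top" or "wrist"; returns the picture (400x640x3 uint8, blue, green, red); there is no depth.
- manip.calibration(name): a dict with "intrinsics" (3x3 intrinsics, pixels), "pose" (4x4, takes a point from camera to world coordinates); the wrist camera has in their place "T_tool_cam" (4x4, takes a point from camera to tool coordinates, whose origin is the TCP and whose axes are the flange's). Camera axes: x right, y down, z forward; pixel columns grow to the right and rows downward; lengths in m; the calibration is good to about 2 mm. A picture is of the moment at which its call begins: read the wrist's pose just before it. calibration takes no time and is no camera call.
- manip.sign_off(): hands the job in, once; it reports no verdict.
The state is a dict: "time_s": time; "joint_positions": joint angles; "dq": joint speeds; "joint_efforts": joint torques, N m; "eef_pos": TCP position; "ee_rot": TCP orientation; "ft_force": force on the tool from outside, world axes, zero at the start; "ft_torque": the same for the moment, N m; "opening": finger opening in m.
Only numpy, scipy, OpenCV 4.12 (cv2) and the standard library are available. Lean on these libraries where they do the work, as an engineer would, in place of code of your own. Each camera call takes 0.05 s, during which the arm holds its last target.

## Working session

There is one attempt and no reset: what is moved stays moved. The work goes in short steps, Python scripts to look and compute and a tool call to move; the robot and the scene stay as the last step left them, time stands still between calls to the robot, and variables do not carry over. Pictures are saved under pics/ and viewed, and the job is handed in when it is done.

Besides the shell and the picture viewer there is one more tool, called after ">>>" as a command line: name --pt "numbers of a row" for each row, then --argument value for the rest. move_arm: Moves the arm, as the interface text tells. Its arguments: {"type":"object","properties":{"linear":{"type":"array"},"yaw":{"type":"array"},"jaw":{"type":"array"},"force":{"type":"number"}},"required":["linear","yaw","jaw"]}

```bash
ls; mkdir -p pics
python3 - <<'E'
from cell import manip
import cv2,numpy as np
print(manip.read_state(), manip.tcp_to_grasp)
for n in ["scene","top","wrist"]:
    im=manip.snapshot(n); cv2.imwrite(f"pics/{n}0.png",im)
    c=manip.calibration(n); print(n,{k:np.round(v,4).tolist() for k,v in c.items()})
E
```

```text
pics
{'time_s': 0.0, 'joint_positions': array([-1.36250398e+00,  2.07423304e-01,  1.54293252e+00, -2.14722256e-05,
        1.39346617e+00, -1.50468229e-01]), 'dq': array([-0.00033278, -0.00104476,  0.00061932,  0.00049658,  0.00024478,
       -0.00109179]), 'joint_efforts': array([ 1.53212230e-03, -3.70871472e+01, -2.81419981e+01,  6.98613748e-02,
        3.61037767e-02, -1.67309786e-04]), 'eef_pos': array([ 0.20172455, -0.53760763,  0.20429909]), 'ee_rot': array([-3.13938534e+00, -3.13291265e-04,  3.58764042e-01]), 'ft_force': array([-0.42892535,  0.04954031, -0.31361273]), 'ft_torque': array([-0.01181034, -0.0220433 , -0.00294893]), 'opening': 0.09433883847086702} 0.0188
scene {'intrinsics': [[464.1365, 0.0, 314.774], [0.0, 464.1365, 198.4539], [0.0, 0.0, 1.0]], 'pose': [[-0.7867, -0.3342, 0.519, 0.1582], [-0.617, 0.4536, -0.6431, 0.6394], [-0.0204, -0.8262, -0.563, 0.6147], [0.0, 0.0, 0.0, 1.0]]}
top {'intrinsics': [[402.3501, 0.0, 318.7915], [0.0, 402.3501, 199.9715], [0.0, 0.0, 1.0]], 'pose': [[-0.017, -0.9924, 0.1217, 0.5115], [-0.9998, 0.0174, 0.0024, -0.0033], [-0.0045, -0.1216, -0.9926, 0.9774], [0.0, 0.0, 0.0, 1.0]]}
wrist {'intrinsics': [[327.001, 0.0, 318.0119], [0.0, 327.001, 200.2152], [0.0, 0.0, 1.0]], 'T_tool_cam': [[0.001, -0.9615, -0.2749, 0.0802], [1.0, 0.001, -0.0, -0.0018], [0.0003, -0.2749, 0.9615, -0.1795], [0.0, 0.0, 0.0, 1.0]]}
```

View pics/scene0.png

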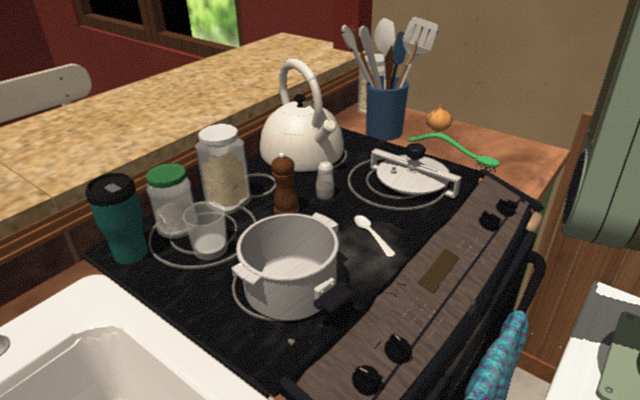

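View pics/top0.png

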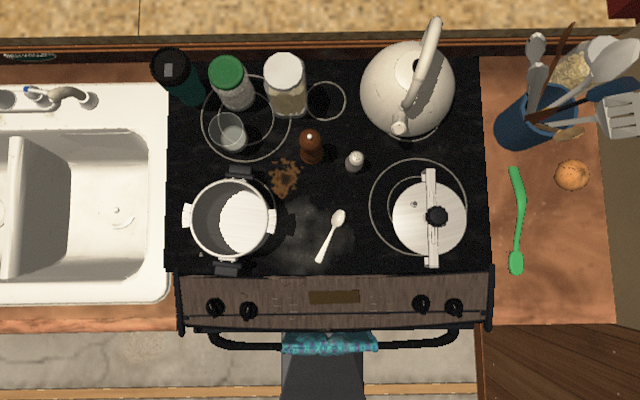

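View pics/wrist0.png

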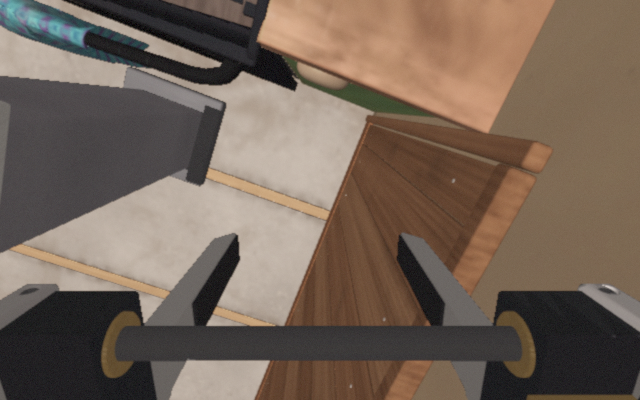

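```bash
cat > h.py <<'E'
from cell import manip
import cv2,numpy as np
def ray(name,u,v,z,im=None):
    c=manip.calibration(name);K=c["intrinsics"];T=c["pose"] if name!="wrist" else wp()
    d=T[:3,:3]@np.linalg.inv(K)@[u,v,1];o=T[:3,3];return o+d*(z-o[2])/d[2]
def wp():
    from scipy.spatial.transform import Rotation as R
    s=manip.read_state();T=np.eye(4);T[:3,:3]=R.from_euler("xyz",s["ee_rot"]).as_matrix();T[:3,3]=s["eef_pos"]
    return T@manip.calibration("wrist")["T_tool_cam"]
def proj(name,P,T=None):
    c=manip.calibration(name);T=T if T is not None else (c["pose"] if name!="wrist" else wp())
    p=T[:3,:3].T@(np.asarray(P)-T[:3,3]);q=c["intrinsics"]@p;return q[:2]/q[2]
E
python3 - <<'E'
import cv2
im=cv2.imread("pics/top0.png")
cv2.imwrite("pics/c1.png",cv2.resize(im[140:290,160:300],None,fx=4,fy=4,interpolation=cv2.INTER_CUBIC))
cv2.imwrite("pics/c2.png",cv2.resize(im[140:290,360:500],None,fx=4,fy=4,interpolation=cv2.INTER_CUBIC))
E
```

```text
(no output)
```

View pics/c1.png

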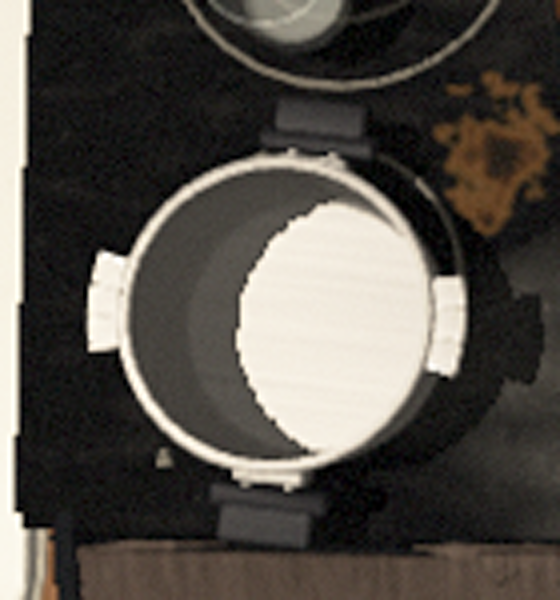

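View pics/c2.png

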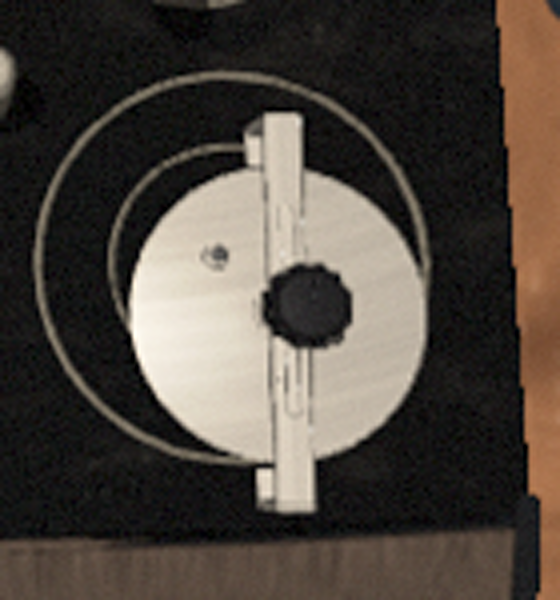

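Run:
```python
from h import *
f=lambda ox,oy,u,v,z:np.round(ray("top",ox+u/4,oy+v/4,z),4)
for n,u,v,z in [("rimC",277.5,312,.11),("L",118,312,.11),("R",437,312,.11),("T",277,152,.11),("B",277,472,.11),("lugL",93,301,.107),("lugR",463,326,.107),("hT",321,100,.065),("hB",264,545,.065)]:
  print(n,f(160,140,u,v,z))
for n,u,v,z in [("flC",278.5,316,.026),("L",130,316,.026),("R",427,316,.026),("T",278,167,.026),("B",278,465,.026),("knob",310,305,.1005),("barT",283,113,.053),("barB",297,512,.053)]:
  print(n,f(360,140,u,v,z))
# bystanders
for n,u,v,z in [("tumblertop",228,127,.091),("mill top",311,133,.15),("salt top",355,157,.09)]: print(n,np.round(ray("top",u,v,z),3))
for n,u,v,z in [("pot",229.4,218,.11)]: print(proj("scene",ray("top",u,v,z)))
```

```text
rimC [0.582  0.1928 0.11  ]
L [0.5835 0.2792 0.11  ]
R [0.5805 0.1066 0.11  ]
T [0.6697 0.194  0.11  ]
B [0.4963 0.1922 0.11  ]
lugL [0.5899 0.2939 0.107 ]
lugR [0.5729 0.0929 0.107 ]
hT [0.708  0.1791 0.065 ]
hB [0.4552 0.2092 0.065 ]
flC [ 0.5782 -0.2624  0.026 ]
L [ 0.5797 -0.1746  0.026 ]
R [ 0.5767 -0.35    0.026 ]
T [ 0.6674 -0.2666  0.026 ]
B [ 0.491  -0.2577  0.026 ]
knob [ 0.5787 -0.2595  0.1005]
barT [ 0.6948 -0.2636  0.053 ]
barB [ 0.465  -0.2599  0.053 ]
tumblertop [0.791 0.202 0.091]
mill top [0.756 0.013 0.15 ]
salt top [ 0.716 -0.084  0.09 ]
[286.91532765 241.1290019 ]
```

>>> move_arm --pt "0.04 0.03 0.05" --pt "0.09 0.065 0.06" --pt "0.14 0.1 0.06" --pt "0.19 0.14 0.06" --pt "0.24 0.18 0.06" --pt "0.29 0.215 0.06" --pt "0.335 0.25 0.06" --pt "0.376 0.278 0.06" --yaw '[10,20,30,40,50,60,70,80]' --jaw '[0.094,0.094,0.094,0.094,0.094,0.094,0.094,0.094]' --force 40

```text
time_s: 1.15
eef_pos: [0.5794, -0.2583, 0.265]
ee_rot: [-3.141, -0.0, 1.762]
ft_force: [0.9, -0.7, 0.7]
opening: 0.0939
```

>>> move_arm --pt "0 0 0" --pt "0 0 0" --pt "0 0 0" --pt "0 0 0" --pt "0 0 0" --pt "0 0 0" --pt "0 0 0" --pt "0 0 0" --yaw '[10,20,30,40,50,60,70,80]' --jaw '[0.094,0.094,0.094,0.094,0.094,0.094,0.094,0.094]'

```text
time_s: 2.15
eef_pos: [0.5776, -0.2602, 0.2648]
ee_rot: [3.141, -0.001, -3.126]
ft_force: [0.2, -0.2, 0.5]
opening: 0.094
```

>>> move_arm --pt "0 0 0" --pt "0 0 0" --pt "0 0 0" --pt "0 0 0" --yaw '[10,14,14,14]' --jaw '[0.094,0.094,0.094,0.094]'

```text
time_s: 2.65
eef_pos: [0.5778, -0.2603, 0.2651]
ee_rot: [3.141, -0.0, -2.889]
ft_force: [-0.1, -0.3, -0.4]
opening: 0.0941
```

Run:
```python
from h import *
s=manip.read_state();print({k:np.round(v,4) for k,v in s.items()})
for P in [(.579,-.26,.1005),(.579,-.26,.053)]: print(proj("wrist",P))
np.save("w1.npy",wp());cv2.imwrite("pics/w1.png",manip.snapshot("wrist"))
```

```text
{'time_s': np.float64(2.65), 'joint_positions': array([-0.5598,  0.2942,  1.3109,  0.    ,  1.537 , -2.3836]), 'dq': array([-0.0006,  0.0002, -0.0018, -0.0007, -0.0015, -0.0053]), 'joint_efforts': array([-1.30000e-03, -4.19789e+01, -2.93865e+01, -6.51000e-02,
        4.28000e-02,  2.70000e-03]), 'eef_pos': array([ 0.5778, -0.2603,  0.2651]), 'ee_rot': array([ 3.1412e+00, -4.0000e-04, -2.8886e+00]), 'ft_force': array([-0.0759, -0.2873, -0.4351]), 'ft_torque': array([ 0.0928, -0.1358, -0.0512]), 'opening': np.float64(0.0941)}
[316.15097966 185.33598872]
[316.33297223 176.31603659]
```

View pics/w1.png

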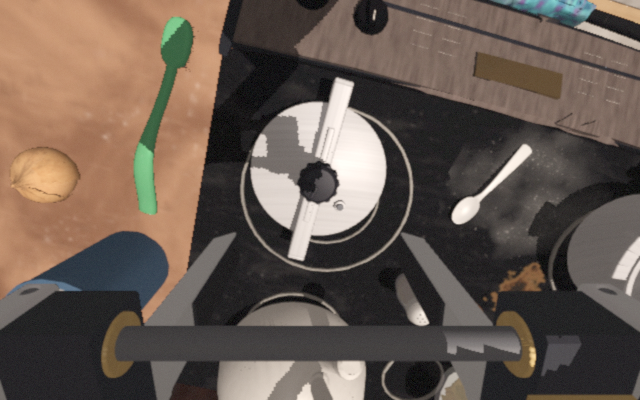

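Run:
```python
import cv2
im=cv2.imread("pics/w1.png")
cv2.imwrite("pics/w1c.png",cv2.resize(im[70:270,230:430],None,fx=3,fy=3,interpolation=cv2.INTER_CUBIC))
```

```text
(no output)
```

View pics/w1c.png

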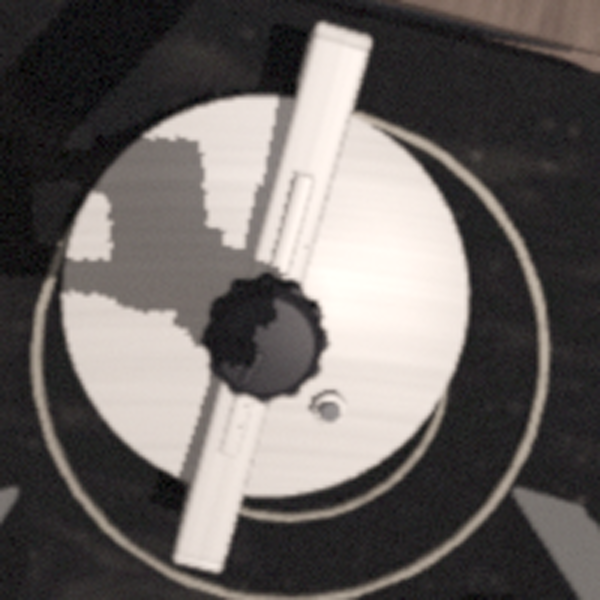

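Run:
```python
from h import *
f=lambda u,v,z:np.round(ray("wrist",230+u/3,70+v/3,z),4)
print(f(265,338,.1005),f(266,295,.027)); a,b=f(345,32,.053),f(199,563,.053);print(a,b,(a+b)/2,np.linalg.norm(a-b),np.arctan2(*(b-a)[1::-1]))
```

```text
[ 0.5756 -0.2585  0.1005] [ 0.5734 -0.2585  0.027 ]
[ 0.4645 -0.2562  0.053 ] [ 0.6909 -0.2582  0.053 ] [ 0.5777 -0.2572  0.053 ] 0.22640883374992232 -0.008833692477830543
```

>>> move_arm --pt "-0.001 0.0015 -0.05" --pt "-0.001 0.0015 -0.1" --pt "-0.001 0.0015 -0.15" --pt "-0.001 0.0015 -0.18" --pt "-0.001 0.0015 -0.197" --pt "-0.001 0.0015 -0.197" --yaw '[0,0,0,0,0,0]' --jaw '[0.094,0.094,0.094,0.094,0.094,0.094]'

```text
time_s: 3.45
eef_pos: [0.5763, -0.2585, 0.0674]
ee_rot: [3.14, -0.002, -2.888]
ft_force: [0.5, -0.6, -0.9]
opening: 0.0937
```

>>> move_arm --pt "0 0 0" --pt "0 0 0" --pt "0 0 0" --pt "0 0 0" --pt "0 0 0" --pt "0 0 0" --yaw '[0,0,0,0,0,0]' --jaw '[0.06,0.04,0.04,0.04,0.04,0.04]' --force 50

```text
time_s: 4.2
eef_pos: [0.5772, -0.2595, 0.0687]
ee_rot: [-3.14, 0.0, -2.888]
ft_force: [0.6, -1.7, 0.3]
opening: 0.044
```

>>> move_arm --pt "0 0 0.005" --pt "0 0 0.015" --pt "0 0 0.04" --pt "0 0 0.07" --pt "0 0 0.11" --pt "0 0 0.15" --pt "0 0 0.18" --pt "0 0 0.18" --yaw '[0,0,0,0,0,0,0,0]' --jaw '[0.035,0.035,0.035,0.035,0.035,0.035,0.035,0.035]'

```text
time_s: 5.2
eef_pos: [0.5786, -0.2597, 0.2523]
ee_rot: [-3.137, 0.005, -2.887]
ft_force: [0.3, -0.3, -4.0]
opening: 0.0447
```

Run:
```python
from h import *
s=manip.read_state();print({k:np.round(s[k],4) for k in ["eef_pos","ee_rot","ft_force","ft_torque","opening"]})
im=manip.snapshot("scene");cv2.imwrite("pics/s2.png",im)
a=cv2.imread("pics/scene0.png")[190:330,210:370]; b=cv2.imread("pics/top0.png")[160:280,170:290]
th=np.linspace(0,2*np.pi,180)
for n,img,o,f in [("scene",a,(210,190),5),("top",b,(170,160),5)]:
    g=cv2.resize(img,None,fx=f,fy=f,interpolation=cv2.INTER_CUBIC)
    for r,c in [(.083,(0,0,255)),(.080,(0,255,0))]:
        for t in th:
            p=(proj(n,(.583+r*np.cos(t),.193+r*np.sin(t),.11))-o+.5)*f-.5
            cv2.circle(g,tuple(int(x) for x in p),1,c,-1)
    cv2.imwrite(f"pics/ov_{n}.png",g)
```

```text
{'eef_pos': array([ 0.5786, -0.2597,  0.2523]), 'ee_rot': array([-3.1365,  0.0051, -2.8873]), 'ft_force': array([ 0.2587, -0.2554, -3.9817]), 'ft_torque': array([ 0.0561, -0.1085,  0.034 ]), 'opening': np.float64(0.0447)}
```

View pics/ov_scene.png

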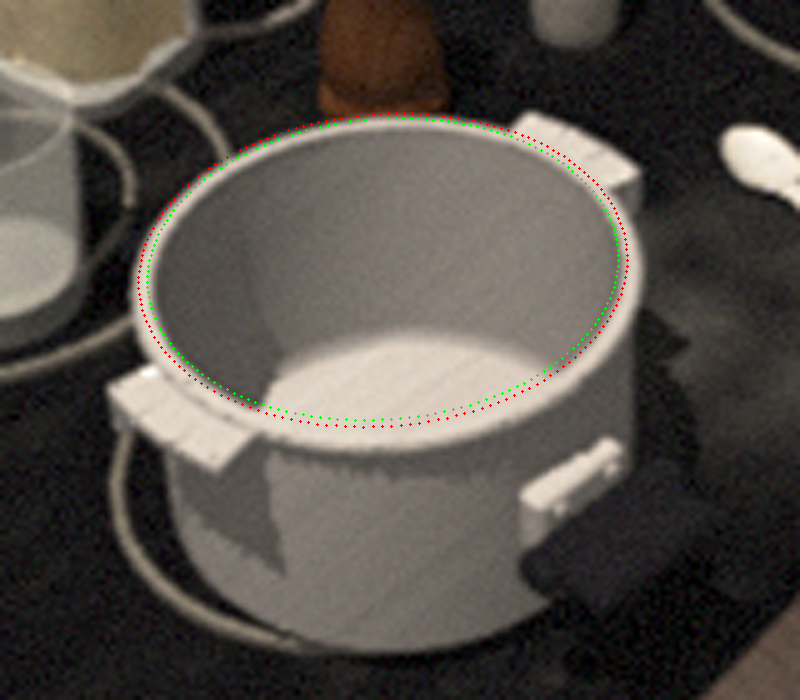

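View pics/ov_top.png

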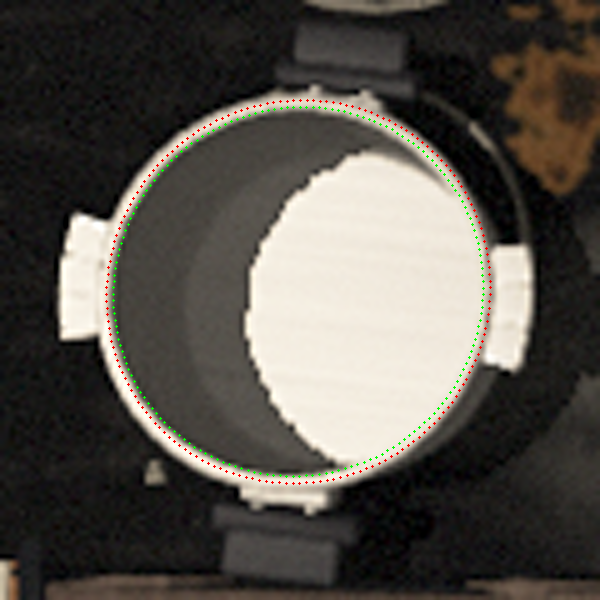

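View pics/s2.png

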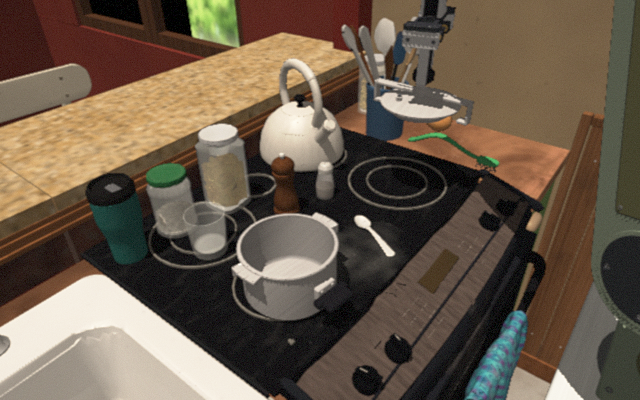

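>>> move_arm --pt "0 0.02 0" --pt "0 0.055 0" --pt "0.001 0.1 0" --pt "0.002 0.145 0" --pt "0.003 0.19 0" --pt "0.004 0.235 0" --pt "0.005 0.28 0" --pt "0.006 0.32 0" --yaw '[-4,-8,-12,-16,-20,-24,-28,-32]' --jaw '[0.035,0.035,0.035,0.035,0.035,0.035,0.035,0.035]'

```text
time_s: 6.25
eef_pos: [0.581, 0.0629, 0.2453]
ee_rot: [-3.14, -0.005, 2.835]
ft_force: [-0.2, 1.0, -2.9]
opening: 0.0441
```

>>> move_arm --pt "0 0.04 0" --pt "0 0.075 0" --pt "0 0.105 0" --pt "0 0.122 0" --pt "0 0.132 0" --pt "0 0.132 0" --pt "0 0.132 -0.02" --pt "0 0.132 -0.02" --yaw '[0,0,0,0,0,0,0,0]' --jaw '[0.035,0.035,0.035,0.035,0.035,0.035,0.035,0.035]'

```text
time_s: 7.25
eef_pos: [0.5816, 0.1917, 0.2264]
ee_rot: [-3.139, -0.004, 2.836]
ft_force: [0.6, 0.9, -2.8]
opening: 0.0444
```

Run:
```python
from h import *
s=manip.read_state();print({k:np.round(s[k],4) for k in ["eef_pos","ee_rot","ft_force","ft_torque","opening","joint_positions"]})
for n,o,w,h in [("scene",(190,120),200,190),("top",(130,130),190,150)]:
    im=manip.snapshot(n);cv2.imwrite(f"pics/{n}3.png",im)
    cv2.imwrite(f"pics/{n}3c.png",cv2.resize(im[o[1]:o[1]+h,o[0]:o[0]+w],None,fx=3.1,fy=3.1,interpolation=cv2.INTER_CUBIC))
```

```text
{'eef_pos': array([0.5816, 0.1917, 0.2264]), 'ee_rot': array([-3.1389, -0.0039,  2.8358]), 'ft_force': array([ 0.6105,  0.8565, -2.7517]), 'ft_torque': array([ 0.0663, -0.1023, -0.0405]), 'opening': np.float64(0.0444), 'joint_positions': array([ 1.7740e-01,  2.7360e-01,  1.4159e+00, -6.0000e-04,  1.4569e+00,
       -1.0875e+00])}
```

View pics/scene3c.png

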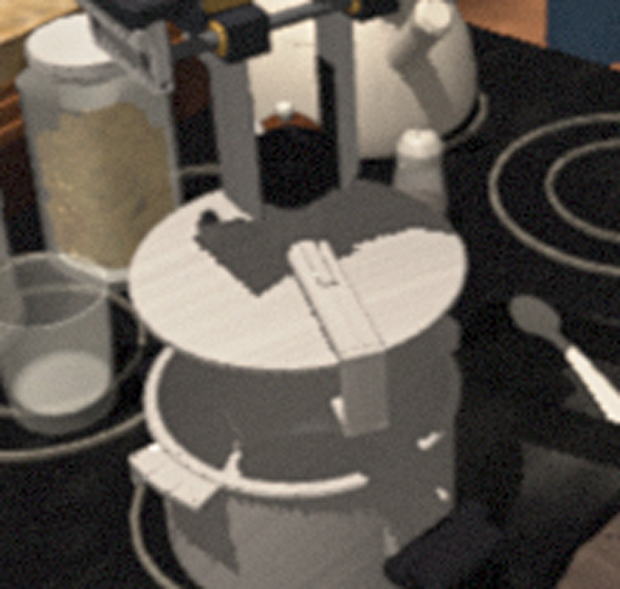

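View pics/top3c.png

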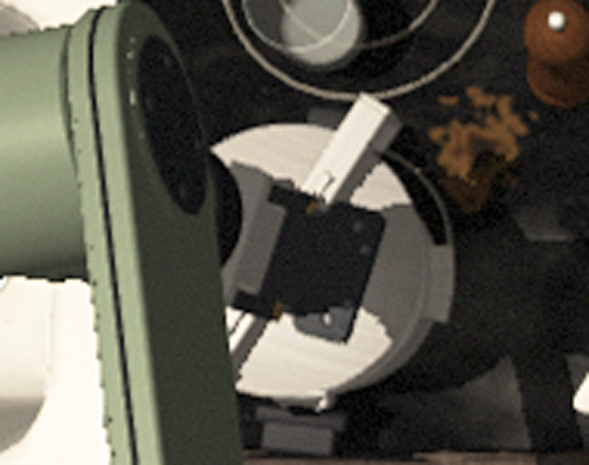

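Run:
```python
from h import *
th=np.linspace(0,2*np.pi,240)
for n,o,w,h,f in [("scene",(215,170),150,125,5),("top",(165,150),125,115,5)]:
    im=cv2.imread(f"pics/{n}3.png")
    g=cv2.resize(im[o[1]:o[1]+h,o[0]:o[0]+w],None,fx=f,fy=f,interpolation=cv2.INTER_CUBIC)
    for r,z,c in [(.087,.1845,(0,0,255)),(.086,.110,(0,255,0))]:
        for t in th:
            x,y=(.5815,.192) if z>.15 else (.583,.193)
            p=(proj(n,(x+r*np.cos(t),y+r*np.sin(t),z))-o+.5)*f-.5
            cv2.circle(g,tuple(int(x) for x in p),1,c,-1)
    cv2.imwrite(f"pics/ov3_{n}.png",g)
```

```text
(no output)
```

View pics/ov3_scene.png

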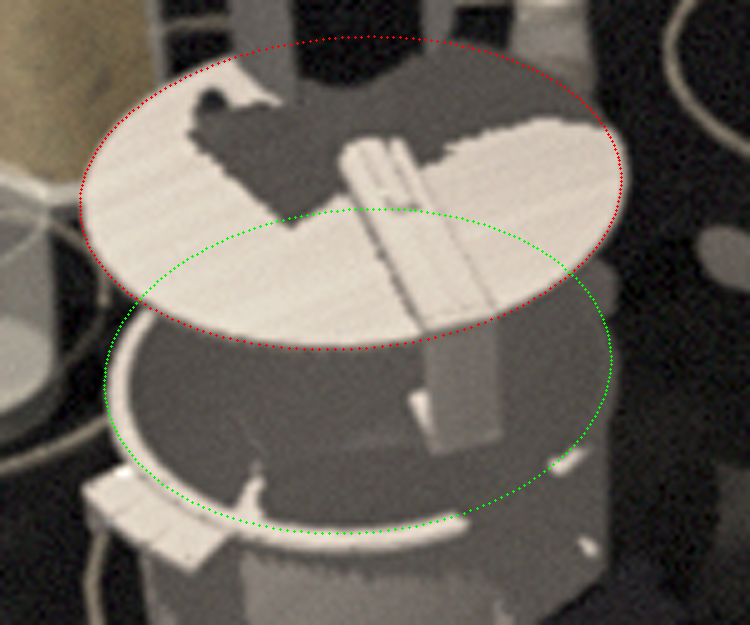

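View pics/ov3_top.png

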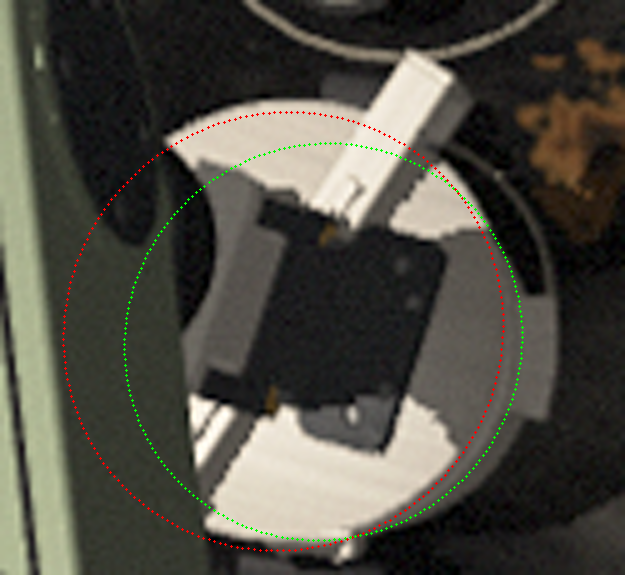

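>>> move_arm --pt "-0.002 0.001 -0.015" --pt "-0.002 0.001 -0.03" --pt "-0.002 0.001 -0.045" --pt "-0.002 0.001 -0.055" --pt "-0.002 0.001 -0.06" --pt "-0.002 0.001 -0.06" --yaw '[0,0,0,0,0,0]' --jaw '[0.035,0.035,0.035,0.035,0.035,0.035]'

```text
time_s: 8.1
eef_pos: [0.5808, 0.1941, 0.168]
ee_rot: [-3.141, -0.001, 2.837]
ft_force: [0.0, 0.8, -4.1]
opening: 0.0442
```

Run:
```python
from h import *
s=manip.read_state();print({k:np.round(s[k],4) for k in ["eef_pos","ee_rot","ft_force","ft_torque"]})
for n,o,w,h in [("scene",(220,190),130,120),("top",(165,150),125,120)]:
    im=manip.snapshot(n);cv2.imwrite(f"pics/{n}4.png",im)
    cv2.imwrite(f"pics/{n}4c.png",cv2.resize(im[o[1]:o[1]+h,o[0]:o[0]+w],None,fx=5,fy=5,interpolation=cv2.INTER_CUBIC))
```

```text
{'eef_pos': array([0.5808, 0.1941, 0.168 ]), 'ee_rot': array([-3.1412e+00, -5.0000e-04,  2.8372e+00]), 'ft_force': array([ 0.0394,  0.8399, -4.0931]), 'ft_torque': array([ 0.0727, -0.1861, -0.0116])}
```

View pics/scene4c.png

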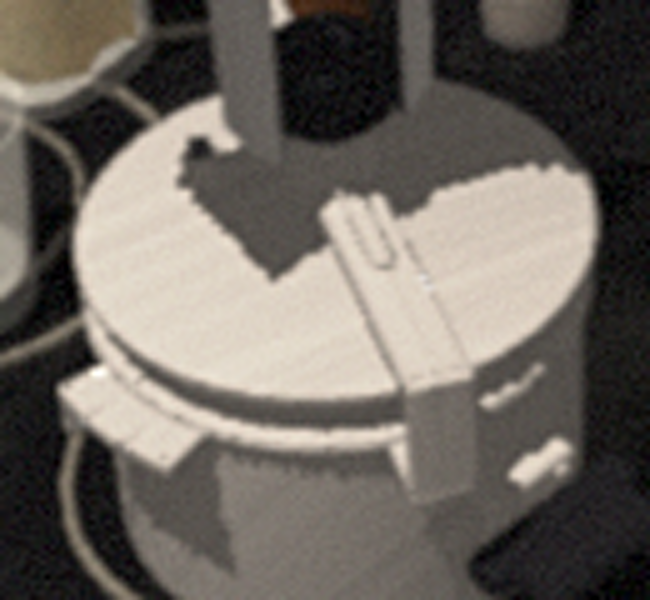

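View pics/top4c.png

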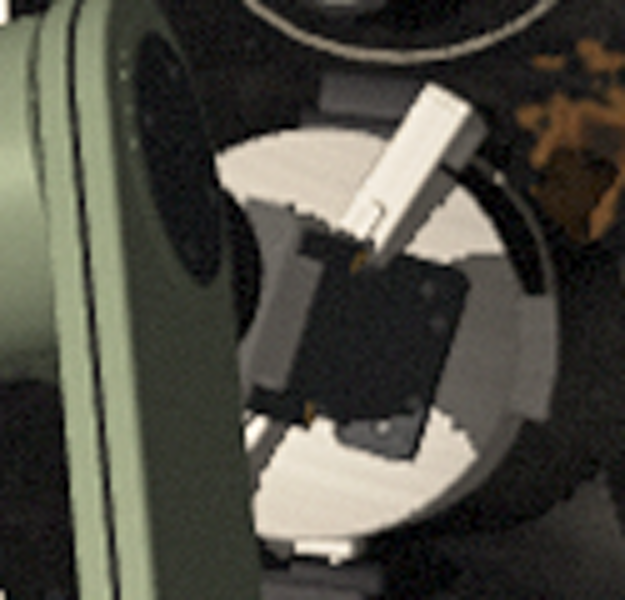

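>>> move_arm --pt "0 0 -0.003" --pt "0 0 -0.006" --pt "0 0 -0.009" --pt "0 0 -0.012" --pt "0 0 -0.0145" --pt "0 0 -0.0145" --pt "0 0 -0.0145" --yaw '[0,0,0,0,0,0,0]' --jaw '[0.035,0.035,0.035,0.035,0.035,0.035,0.035]'

```text
time_s: 9.07
eef_pos: [0.581, 0.1941, 0.1546]
ee_rot: [3.141, 0.0, 2.837]
ft_force: [-2.5, -0.3, 1.6]
opening: 0.0441
```

Run:
```python
from h import *
for i in range(1):
    s=manip.read_state();print({k:np.round(s[k],4) for k in ["eef_pos","ee_rot","ft_force","ft_torque"]})
```

```text
{'eef_pos': array([0.581 , 0.1941, 0.1546]), 'ee_rot': array([3.1415e+00, 4.0000e-04, 2.8372e+00]), 'ft_force': array([-2.5357, -0.3204,  1.5835]), 'ft_torque': array([-0.0756,  0.2806,  0.0669])}
```

>>> move_arm --pt "-0.001 0 0" --pt "-0.001 0 -0.001" --pt "-0.001 0 -0.001" --pt "-0.001 0 -0.001" --yaw '[0,0,0,0]' --jaw '[0.035,0.035,0.035,0.035]'

```text
time_s: 9.57
eef_pos: [0.581, 0.1941, 0.1546]
ee_rot: [3.141, 0.003, 2.837]
ft_force: [-1.0, -0.9, 6.1]
opening: 0.0445
```

Run:
```python
from h import *
s=manip.read_state();print({k:np.round(s[k],4) for k in ["eef_pos","ee_rot","ft_force","ft_torque"]})
for n,o,w,h in [("scene",(220,190),130,120),("top",(165,150),125,120)]:
    im=manip.snapshot(n);cv2.imwrite(f"pics/{n}5.png",im)
    cv2.imwrite(f"pics/{n}5c.png",cv2.resize(im[o[1]:o[1]+h,o[0]:o[0]+w],None,fx=5,fy=5,interpolation=cv2.INTER_CUBIC))
```

```text
{'eef_pos': array([0.581 , 0.1941, 0.1546]), 'ee_rot': array([3.1405e+00, 2.6000e-03, 2.8370e+00]), 'ft_force': array([-1.02  , -0.9161,  6.1021]), 'ft_torque': array([-0.1509,  0.1397,  0.0018])}
```

View pics/scene5c.png

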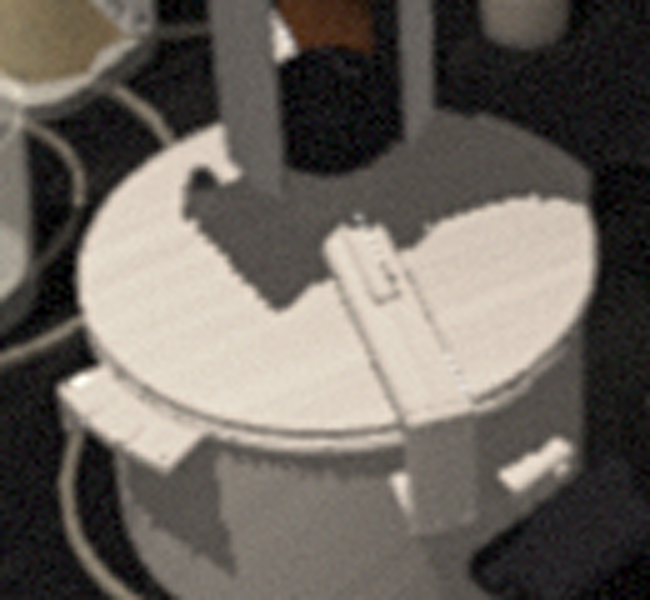

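View pics/top5c.png

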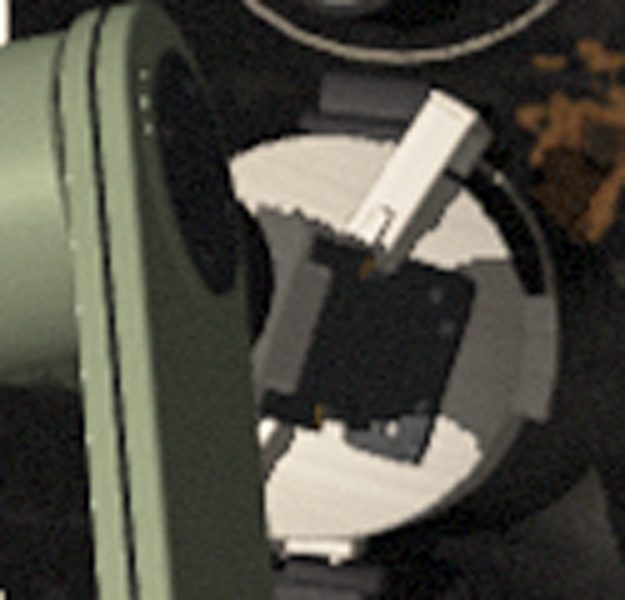

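>>> move_arm --pt "0 0 -0.001" --pt "0 0 -0.002" --pt "0 0 -0.003" --pt "0 0 -0.003" --yaw '[0,0,0,0]' --jaw '[0.035,0.035,0.035,0.035]' --force 60

```text
time_s: 10.18
eef_pos: [0.5812, 0.1941, 0.1544]
ee_rot: [3.14, 0.004, 2.837]
ft_force: [-6.5, -1.3, 16.0]
opening: 0.0444
```

>>> move_arm --pt "-0.001 0 0" --pt "-0.0015 0 -0.0005" --pt "-0.0015 0 -0.0005" --yaw '[0,0,0]' --jaw '[0.035,0.035,0.035]'

```text
time_s: 10.55
eef_pos: [0.5811, 0.1942, 0.1544]
ee_rot: [3.139, 0.007, 2.837]
ft_force: [-3.3, -2.0, 15.8]
opening: 0.0441
```

>>> move_arm --pt "0 0 -0.0005" --pt "0 0 -0.0005" --pt "0 0 -0.0005" --pt "0 0 -0.0005" --pt "0 0 -0.0005" --yaw '[-5,-11,-17,-24,-30]' --jaw '[0.035,0.035,0.035,0.035,0.035]'

```text
time_s: 11.18
eef_pos: [0.5814, 0.1946, 0.1544]
ee_rot: [3.135, 0.005, 2.31]
ft_force: [-3.6, -1.1, 17.3]
opening: 0.0438
```

Run:
```python
from h import *
s=manip.read_state();print({k:np.round(s[k],4) for k in ["eef_pos","ee_rot","ft_force","ft_torque"]})
for n,o,w,h in [("scene",(220,190),130,120)]:
    im=manip.snapshot(n);cv2.imwrite(f"pics/{n}6.png",im)
    cv2.imwrite(f"pics/{n}6c.png",cv2.resize(im[o[1]:o[1]+h,o[0]:o[0]+w],None,fx=5,fy=5,interpolation=cv2.INTER_CUBIC))
```

```text
{'eef_pos': array([0.5814, 0.1946, 0.1544]), 'ee_rot': array([3.1348, 0.0045, 2.3102]), 'ft_force': array([-3.6085, -1.0906, 17.2755]), 'ft_torque': array([-0.2521,  0.6538,  0.0857])}
```

View pics/scene6c.png

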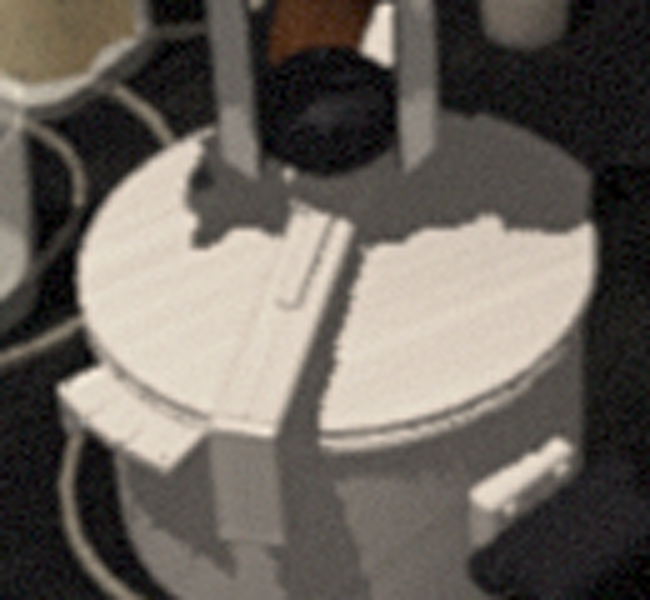

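>>> move_arm --pt "0 0 -0.0005" --pt "0 0 -0.0005" --pt "0 0 -0.0005" --pt "0 0 -0.0005" --pt "0 0 -0.0005" --pt "0 0 -0.0005" --yaw '[-6,-12,-18,-24,-30,-33]' --jaw '[0.035,0.035,0.035,0.035,0.035,0.035]'

```text
time_s: 11.98
eef_pos: [0.582, 0.1949, 0.1544]
ee_rot: [3.132, -0.0, 1.736]
ft_force: [-1.9, -1.4, 16.3]
opening: 0.0441
```

```bash
cat > look.py <<'E'
from h import *
import sys
k=sys.argv[1]
s=manip.read_state();print({k:np.round(s[k],4) for k in ["eef_pos","ee_rot","ft_force","ft_torque","joint_positions"]})
n,o,w,h="scene",(220,190),130,120
im=manip.snapshot(n);cv2.imwrite(f"pics/{n}{k}.png",im)
cv2.imwrite(f"pics/{n}{k}c.png",cv2.resize(im[o[1]:o[1]+h,o[0]:o[0]+w],None,fx=5,fy=5,interpolation=cv2.INTER_CUBIC))
E
python3 look.py 7
```

```text
{'eef_pos': array([0.582 , 0.1949, 0.1544]), 'ee_rot': array([ 3.1319e+00, -3.0000e-04,  1.7358e+00]), 'ft_force': array([-1.9058, -1.3935, 16.3232]), 'ft_torque': array([-0.2144,  0.5611,  0.0345]), 'joint_positions': array([1.8220e-01, 3.2430e-01, 1.5029e+00, 2.0000e-04, 1.3047e+00,
       1.7100e-02])}
```

View pics/scene7c.png

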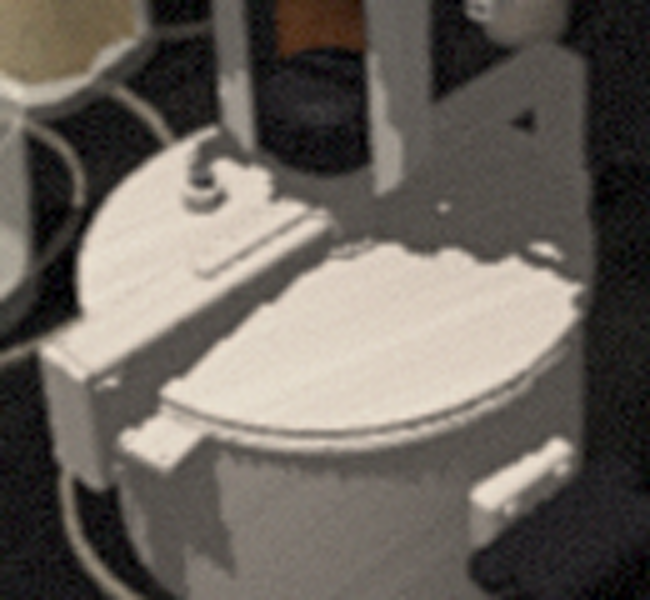

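>>> move_arm --pt "0 0 -0.001" --pt "0 0 -0.001" --pt "0 0 -0.001" --pt "0 0 -0.001" --pt "0 0 -0.001" --pt "0 0 -0.001" --yaw '[0,-3,-7,-11,-16,-20]' --jaw '[0.035,0.035,0.035,0.035,0.035,0.035]'

```text
time_s: 12.78
eef_pos: [0.5825, 0.195, 0.1544]
ee_rot: [3.131, -0.004, 1.387]
ft_force: [-3.3, -0.6, 19.8]
opening: 0.0442
```

```bash
python3 look.py 8
```

```text
{'eef_pos': array([0.5825, 0.195 , 0.1544]), 'ee_rot': array([ 3.1313, -0.0039,  1.3872]), 'ft_force': array([-3.3199, -0.5727, 19.845 ]), 'ft_torque': array([-0.2056,  0.7173,  0.2454]), 'joint_positions': array([ 1.8230e-01,  3.2450e-01,  1.5028e+00, -1.0000e-04,  1.3033e+00,
        3.6600e-01])}
```

View pics/scene8c.png

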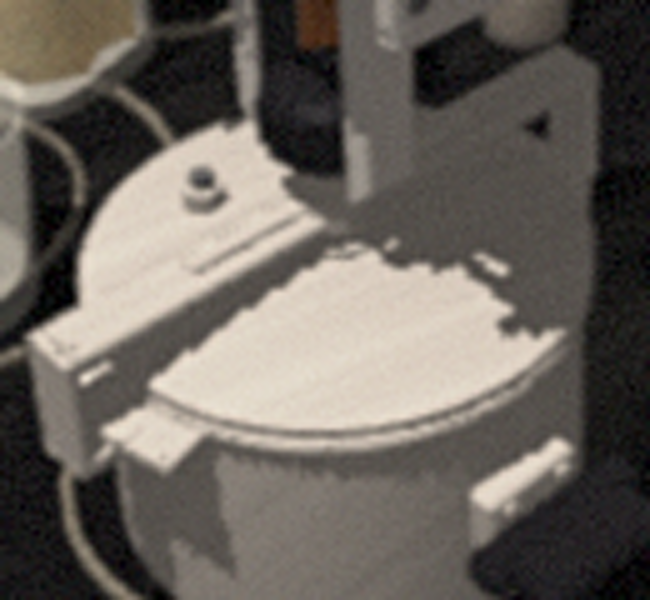

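>>> move_arm --pt "0 0 -0.0003" --pt "0 0 -0.0003" --pt "0 0 -0.0003" --pt "0 0 -0.0003" --pt "0 0 -0.0003" --pt "0 0 -0.0003" --pt "0 0 -0.0003" --pt "0 0 -0.0003" --yaw '[-5,-10,-15,-20,-25,-30,-35,-40]' --jaw '[0.035,0.035,0.035,0.035,0.035,0.035,0.035,0.035]'

```text
time_s: 13.82
eef_pos: [0.5834, 0.1946, 0.1544]
ee_rot: [3.134, -0.011, 0.688]
ft_force: [-1.2, -2.1, 19.3]
opening: 0.0441
```

```bash
python3 look.py 9
```

```text
{'eef_pos': array([0.5834, 0.1946, 0.1544]), 'ee_rot': array([ 3.1344, -0.0106,  0.6885]), 'ft_force': array([-1.1894, -2.1296, 19.3308]), 'ft_torque': array([-0.465 ,  0.4908,  0.3073]), 'joint_positions': array([ 1.8190e-01,  3.2470e-01,  1.5025e+00, -1.2000e-03,  1.3016e+00,
        1.0646e+00])}
```

View pics/scene9c.png

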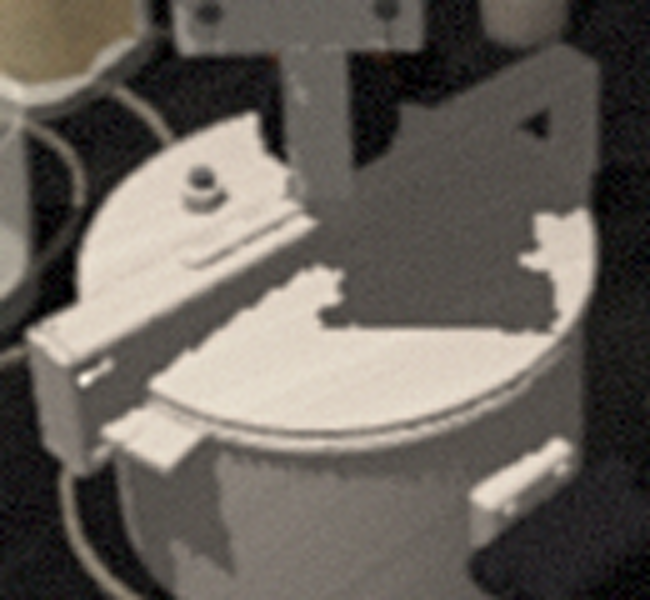

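Pot unmoved (lug and handle at the same pixels), bar at the stop, knob turning. Going on.

>>> move_arm --pt "0 0 -0.0003" --pt "0 0 -0.0003" --pt "0 0 -0.0003" --pt "0 0 -0.0003" --pt "0 0 -0.0003" --pt "0 0 -0.0003" --pt "0 0 -0.0003" --pt "0 0 -0.0003" --yaw '[-5,-10,-15,-20,-25,-30,-35,-40]' --jaw '[0.035,0.035,0.035,0.035,0.035,0.035,0.035,0.035]'

```text
time_s: 14.88
eef_pos: [0.5837, 0.1936, 0.1544]
ee_rot: [3.141, -0.013, -0.01]
ft_force: [-1.3, -4.0, 21.4]
opening: 0.044
```

```bash
python3 look.py 10
```

```text
{'eef_pos': array([0.5837, 0.1936, 0.1544]), 'ee_rot': array([ 3.1412, -0.0133, -0.0098]), 'ft_force': array([-1.3151, -3.9708, 21.3803]), 'ft_torque': array([-0.9086,  0.5613,  0.2712]), 'joint_positions': array([ 0.1813,  0.3248,  1.5024, -0.003 ,  1.3014,  1.7627])}
```

View pics/scene10c.png

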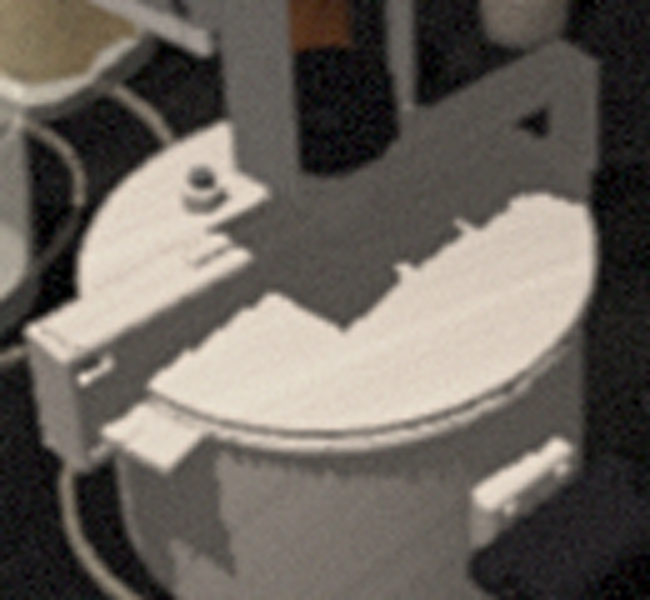

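>>> move_arm --pt "0 -0.0007 0" --pt "0 -0.0007 0" --pt "0 -0.0007 0" --pt "0 -0.0007 0" --pt "0 -0.0007 0" --pt "0 -0.0007 0" --pt "0 -0.0007 0" --yaw '[-4,-8,-12,-16,-20,-24,-28]' --jaw '[0.035,0.035,0.035,0.035,0.035,0.035,0.035]'

```text
time_s: 15.8
eef_pos: [0.5834, 0.1929, 0.1543]
ee_rot: [-3.136, -0.011, -0.498]
ft_force: [-2.1, -3.9, 21.1]
opening: 0.044
```

```bash
python3 look.py 11
```

```text
{'eef_pos': array([0.5834, 0.1929, 0.1543]), 'ee_rot': array([-3.1362, -0.0114, -0.4978]), 'ft_force': array([-2.0507, -3.8927, 21.1475]), 'ft_torque': array([-0.7808,  0.7054,  0.2823]), 'joint_positions': array([ 0.1802,  0.3243,  1.5032, -0.003 ,  1.3018,  2.2496])}
```

View pics/scene11c.png

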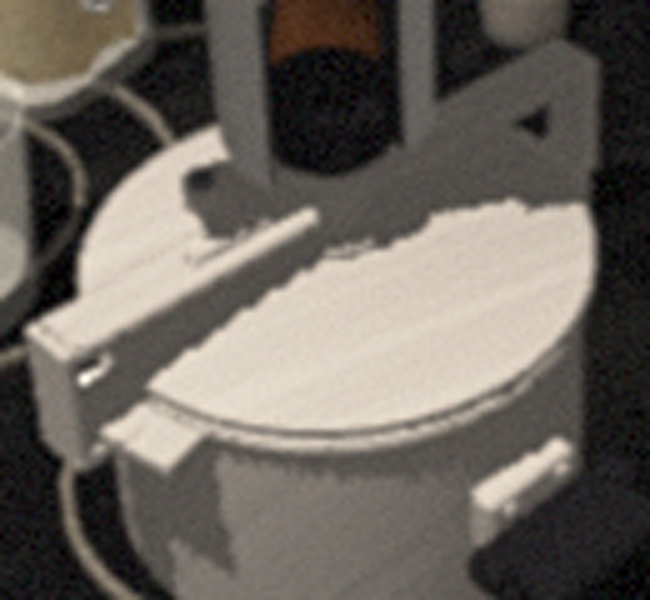

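>>> move_arm --pt "0 -0.0005 0" --pt "0 -0.0005 0" --pt "0 -0.0005 0" --pt "0 -0.0005 0" --pt "0 -0.0005 0" --pt "0 -0.0005 0" --pt "0 -0.0005 0" --yaw '[-4,-8,-12,-16,-20,-24,-24]' --jaw '[0.035,0.035,0.035,0.035,0.035,0.035,0.035]'

```text
time_s: 16.73
eef_pos: [0.5829, 0.1925, 0.1541]
ee_rot: [-3.133, -0.007, -0.915]
ft_force: [-3.2, -4.1, 21.3]
opening: 0.0441
```

```bash
python3 look.py 12
```

```text
{'eef_pos': array([0.5829, 0.1925, 0.1541]), 'ee_rot': array([-3.1327, -0.0073, -0.9152]), 'ft_force': array([-3.1863, -4.1432, 21.2986]), 'ft_torque': array([-0.693 ,  0.8987,  0.1059]), 'joint_positions': array([ 1.7950e-01,  3.2400e-01,  1.5040e+00, -2.5000e-03,  1.3024e+00,
        2.6661e+00])}
```

View pics/scene12c.png

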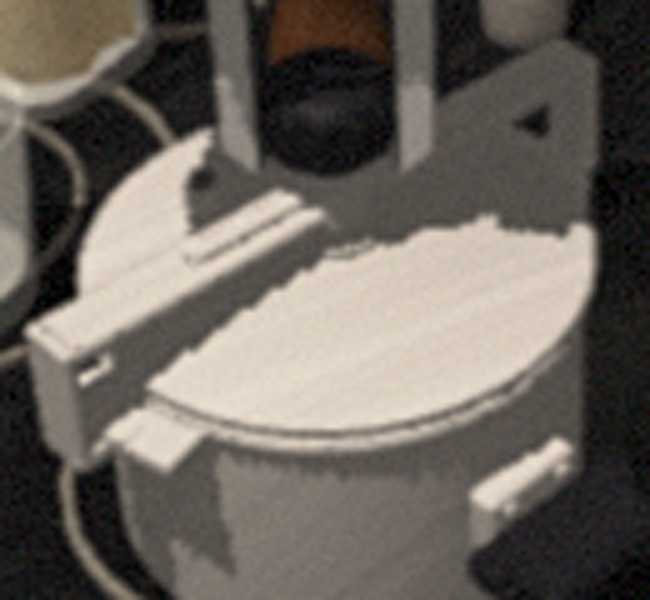

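Run:
```python
import cv2,numpy as np
g=lambda k:cv2.cvtColor(cv2.imread(f"pics/scene{k}.png"),cv2.COLOR_BGR2GRAY).astype(np.float32)
def sh(a,b,x0,x1,y0,y1):
    A=cv2.resize(g(a),None,fx=10,fy=10,interpolation=cv2.INTER_CUBIC);B=cv2.resize(g(b),None,fx=10,fy=10,interpolation=cv2.INTER_CUBIC)
    t=A[y0*10:y1*10,x0*10:x1*10];s=B[(y0-3)*10:(y1+3)*10,(x0-3)*10:(x1+3)*10]
    r=cv2.matchTemplate(s,t,cv2.TM_CCOEFF_NORMED);_,m,_,l=cv2.minMaxLoc(r);return (l[0]-30)/10,(l[1]-30)/10,round(m,3)
for a,b in [(8,9),(9,10),(10,11),(11,12)]:
    print(a,b,"bar",sh(a,b,224,242,251,287),"bracket",sh(a,b,312,337,275,300),"lug",sh(a,b,241,262,268,286))
print("bracket from 6",sh(6,12,312,337,275,300), "start",sh(0 if False else 6,12,312,337,275,300))
```

```text
8 9 bar (-0.1, -0.4, 0.986) bracket (0.0, 0.0, 0.998) lug (0.0, 0.0, 0.996)
9 10 bar (-0.1, -0.5, 0.987) bracket (0.0, 0.0, 0.998) lug (0.0, -0.1, 0.994)
10 11 bar (0.0, -0.1, 0.992) bracket (0.0, 0.0, 0.998) lug (0.0, 0.0, 0.999)
11 12 bar (0.1, 0.0, 0.994) bracket (0.0, 0.0, 0.998) lug (0.1, 0.1, 0.993)
bracket from 6 (0.0, 0.0, 0.998) start (0.0, 0.0, 0.998)
```

>>> move_arm --pt "-0.0005 -0.0005 0.0015" --pt "-0.001 -0.001 0.003" --pt "-0.001 -0.001 0.0045" --pt "-0.001 -0.001 0.0055" --pt "-0.001 -0.001 0.0055" --yaw '[0,0,0,0,0]' --jaw '[0.035,0.035,0.035,0.035,0.035]'

```text
time_s: 17.4
eef_pos: [0.5809, 0.1926, 0.1549]
ee_rot: [-3.134, -0.004, -0.915]
ft_force: [5.5, 0.4, 7.4]
opening: 0.0439
```

>>> move_arm --pt "0.0006 0 0.001" --pt "0.0007 0 0.0015" --pt "0.0007 0 0.0015" --yaw '[0,0,0]' --jaw '[0.035,0.035,0.035]'

```text
time_s: 17.77
eef_pos: [0.5805, 0.1926, 0.155]
ee_rot: [-3.136, -0.002, -0.915]
ft_force: [4.6, 1.3, 4.0]
opening: 0.0444
```

>>> move_arm --pt "0 0 0" --pt "0 0 0" --pt "0 0 0" --pt "0 0 0" --yaw '[0,0,0,0]' --jaw '[0.05,0.06,0.07,0.07]'

```text
time_s: 18.27
eef_pos: [0.5766, 0.1917, 0.1525]
ee_rot: [3.138, 0.002, -0.915]
ft_force: [0.1, -0.5, 0.6]
opening: 0.0697
```

```bash
python3 look.py 13
```

```text
{'eef_pos': array([0.5766, 0.1917, 0.1525]), 'ee_rot': array([ 3.1383e+00,  1.7000e-03, -9.1520e-01]), 'ft_force': array([ 0.1255, -0.5314,  0.564 ]), 'ft_torque': array([ 0.0557, -0.0009,  0.0008]), 'joint_positions': array([ 0.1786,  0.3228,  1.509 , -0.    ,  1.3135,  2.6646])}
```

View pics/scene13c.png

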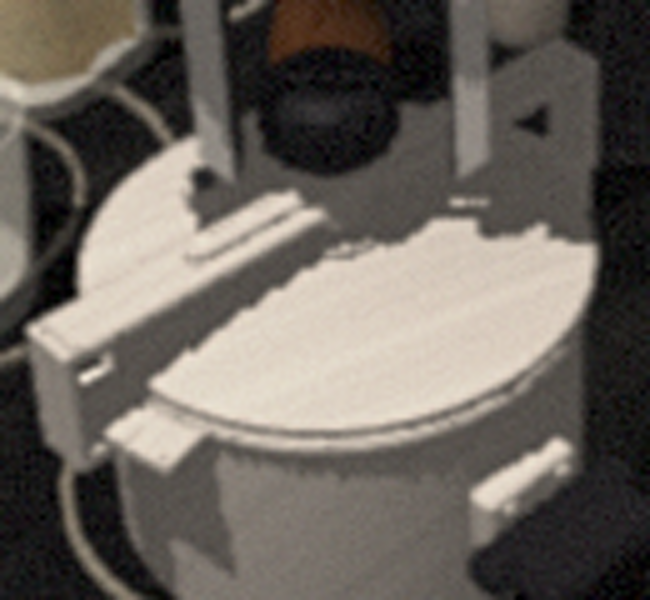

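Run:
```python
import cv2,numpy as np
ims=[]
for k in (8,10,11,13):
    im=cv2.imread(f"pics/scene{k}.png")[250:292,220:262]
    ims.append(cv2.resize(im,None,fx=9,fy=9,interpolation=cv2.INTER_CUBIC))
o=np.vstack([np.hstack(ims[:2]),np.hstack(ims[2:])])
for y in range(0,o.shape[0],54): cv2.line(o,(0,y),(o.shape[1],y),(0,0,255),1)
cv2.imwrite("pics/cmp.png",cv2.resize(o,None,fx=.79,fy=.79,interpolation=cv2.INTER_AREA))
g=lambda k:cv2.cvtColor(cv2.imread(f"pics/scene{k}.png"),cv2.COLOR_BGR2GRAY).astype(float)
# bar top/front face edge along columns 
for k in (8,9,10,11,12,13):
    G=g(k); r=[]
    for c in (229,230,231,232,233):
        d=np.diff(G[252:266,c]); r.append(round(float(252.5+np.sum(np.clip(d,0,None)*np.arange(13))/np.sum(np.clip(d,0,None))),2))
    b=[]
    for c in (229,230,231,232,233):
        d=-np.diff(G[276:290,c]); d=np.clip(d,3,None)-3; b.append(round(float(276.5+np.sum(d*np.arange(13))/max(np.sum(d),1e-6)),2))
    print(k,r,b)
```

```text
8 [254.29, 254.29, 254.18, 254.63, 253.48] [281.05, 281.34, 281.96, 282.52, 283.25]
9 [254.03, 253.9, 253.94, 254.45, 253.14] [280.3, 280.87, 281.25, 282.9, 282.6]
10 [253.72, 253.91, 254.21, 255.95, 257.22] [279.2, 279.64, 280.77, 282.23, 282.75]
11 [253.69, 254.38, 255.37, 255.95, 259.17] [279.65, 280.72, 281.14, 281.79, 280.41]
12 [253.79, 254.27, 255.02, 256.03, 261.0] [279.9, 280.63, 280.54, 282.37, 283.41]
13 [253.81, 254.1, 254.8, 256.88, 261.06] [279.77, 280.19, 281.03, 282.0, 282.06]
```

View pics/cmp.png

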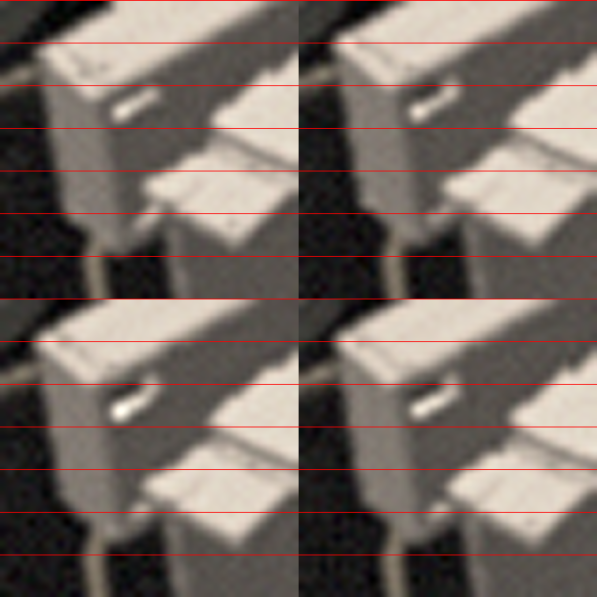

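>>> move_arm --pt "0.002 0 0.02" --pt "0.002 0 0.06" --pt "0.002 0 0.11" --pt "0.002 0 0.15" --pt "0.002 0 0.15" --pt "0.002 0 0.15" --yaw '[0,0,0,0,0,0]' --jaw '[0.085,0.085,0.085,0.085,0.085,0.085]'

```text
time_s: 19.08
eef_pos: [0.5793, 0.1918, 0.3024]
ee_rot: [3.139, 0.001, -0.915]
ft_force: [-0.5, -0.2, -0.5]
opening: 0.0851
```

```bash
python3 look.py 14
python3 - <<'E'
from h import *
cv2.imwrite("pics/w14.png",manip.snapshot("wrist"))
E
```

```text
{'eef_pos': array([0.5793, 0.1918, 0.3024]), 'ee_rot': array([ 3.1394e+00,  1.2000e-03, -9.1530e-01]), 'ft_force': array([-0.4529, -0.1583, -0.4695]), 'ft_torque': array([0.1118, 0.0217, 0.0148]), 'joint_positions': array([0.1779, 0.2286, 1.3173, 0.    , 1.5982, 2.664 ])}
```

View pics/w14.png

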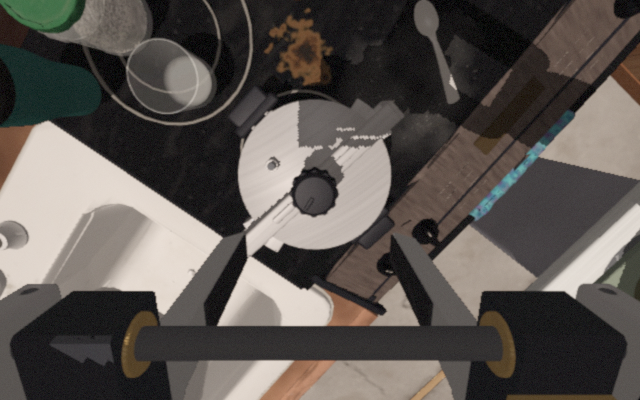

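View pics/scene14.png

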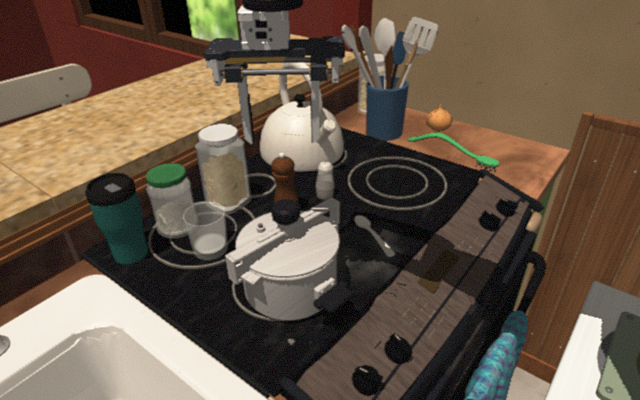

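Run:
```python
import cv2,numpy as np
a=cv2.imread("pics/w14.png")[160:225,280:345]; b=cv2.imread("pics/w1.png")[150:215,286:351]; c=cv2.imread("pics/top0.png")[195:237,417:459]
f=lambda x:cv2.resize(np.clip((x.astype(float))*3,0,255).astype(np.uint8),(390,390),interpolation=cv2.INTER_CUBIC)
cv2.imwrite("pics/kn.png",cv2.resize(np.hstack([f(b),f(a),f(c)]),(798,266)))
```

```text
(no output)
```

View pics/kn.png

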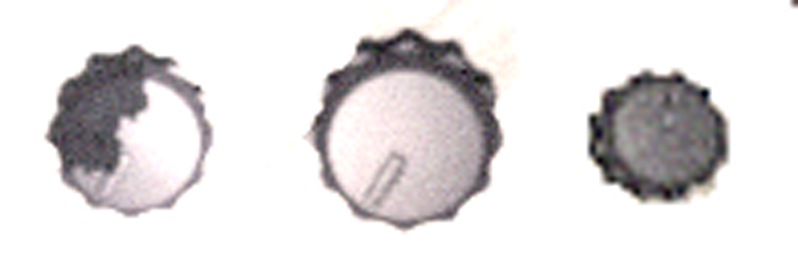

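```bash
python3 -c "
from cell import manip
print(manip.sign_off(), manip.read_state()['time_s'])"
```

```text
the job is handed in; nothing more can be done
the job is handed in; nothing more can be done
```

The pressure cooker is closed and the job is handed in, at about 19 s of the 72 s allowed. I set the lid in the pot by its knob. Then, pressing down with about 16–21 N, I turned the knob clockwise. That swung the bar to its stop under the lugs and screwed the knob in, all in one grip. I then eased off, let go and backed up.

What the last checks showed:
- **Lid:** in the pictures the flange lies on the rim all round.
- **Bar:** it lies within about 3° of the line of the lugs. It rose and then stopped rising while the knob turned on by about 0.8 rad, which means the hooks are up against the lugs.
- **Knob:** the turning angles and the mark on the knob put it at roughly 2.6–2.9 rad, past the 2.3 needed, with no sign of slip in the fingers.
- **Pot:** the image patches at its handle and lug did not shift by more than 0.1 pixel while the knob was turned.
- **Bystanders:** the salt shaker, pepper mill and tumbler look undisturbed, and the gripper touches nothing.

Three things were less certain:
- **Clamp force:** I could not measure it directly. It is inferred from the knob angle and the bar having stopped rising.
- **Torque reading:** the wrist torque did not clearly rise when the hooks met the lugs.
- **Cameras:** the top and scene views disagreed on the pot's position by about 3–4 mm. I split the difference, and the tapered dish centred the lid.

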